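Put the sockets back in size order on their rail

TASK

All four impact sockets have been put back on the wrong studs of the socket rail. Rearrange them in order of size, the smallest on the stud next to the hanging eye and each larger one on the next stud along, so that the largest is at the far end; the rail is full, so stand a socket on a clear bit of bench where you need a free stud. Leave every socket upright and fully down on its stud.

Things in the scene. Friction and masses are not known exactly. Their poses are not given: they have to be found in the camera images.
- socket_1: the smallest of four plain dark steel impact sockets: a round cylinder 24 mm in diameter and 38 mm tall, about 90 g, standing on its drive end with a 16 mm hexagon mouth upward. A 14 mm bore runs right through it, so it drops over any stud. Origin: centre of its underside; z up along the bore; its turn about z does not matter.
- socket_2: the second smallest of four plain dark steel impact sockets: a round cylinder 32 mm in diameter and 42 mm tall, about 150 g, standing on its drive end with a 22 mm hexagon mouth upward. A 14 mm bore runs right through it, so it drops over any stud. Origin: centre of its underside; z up along the bore; its turn about z does not matter.
- socket_3: the second largest of four plain dark steel impact sockets: a round cylinder 40 mm in diameter and 46 mm tall, about 240 g, standing on its drive end with a 28 mm hexagon mouth upward. A 14 mm bore runs right through it, so it drops over any stud. Origin: centre of its underside; z up along the bore; its turn about z does not matter.
- socket_4: the largest of four plain dark steel impact sockets: a round cylinder 50 mm in diameter and 52 mm tall, about 400 g, standing on its drive end with a 36 mm hexagon mouth upward. A 14 mm bore runs right through it, so it drops over any stud. Origin: centre of its underside; z up along the bore; its turn about z does not matter.
- stud_a: first of the four equal studs, counted along the rail's +y, 64 mm apart in line: upright, steel, tapered from 9.6 mm at the foot to 3 mm at the tip, 20 mm tall, on a black clip 22 mm wide. Origin: on its axis at the foot, 16 mm above the bench, which is where a seated socket's underside (its origin) rests; z up. All four carry a socket at the start.
- stud_b: second of the four equal studs, counted along the rail's +y, 64 mm apart in line: upright, steel, tapered from 9.6 mm at the foot to 3 mm at the tip, 20 mm tall, on a black clip 22 mm wide. Origin: on its axis at the foot, 16 mm above the bench, which is where a seated socket's underside (its origin) rests; z up. All four carry a socket at the start.
- stud_c: third of the four equal studs, counted along the rail's +y, 64 mm apart in line: upright, steel, tapered from 9.6 mm at the foot to 3 mm at the tip, 20 mm tall, on a black clip 22 mm wide. Origin: on its axis at the foot, 16 mm above the bench, which is where a seated socket's underside (its origin) rests; z up. All four carry a socket at the start.
- stud_d: last of the four equal studs, counted along the rail's +y, 64 mm apart in line: upright, steel, tapered from 9.6 mm at the foot to 3 mm at the tip, 20 mm tall, on a black clip 22 mm wide. Origin: on its axis at the foot, 16 mm above the bench, which is where a seated socket's underside (its origin) rests; z up. All four carry a socket at the start.
- eye: the hanging eye: a flat steel ring, 38 mm outside, hole 22 mm, 8 mm thick, lying against one end of the rail (either end, differing from case to case; the other end has a square black cap). Origin: centre of its underside, on the rail's line, 46 mm from the nearest stud's axis. Fixed.
- rail: the socket rail: aluminium channel 250 mm long (its y), 26 wide (its x, pointing roughly away from the robot), 10 high, fixed. Origin: centre of its underside. The bench beside the rail end nearer the table's middle (250 mm sideways, in y, from the origin) is bare. A flat spanner and a chuck key, under 20 mm high, lie 85 mm behind the rail (its +x).
Not all that is in view belongs to the job. Leave any pink look-alike of the socket_1 alone.

How it is judged (in metres and radians):
At the end, for the whole second after the job is handed in: Counted from the hanging eye, the four studs carry the smallest, second smallest, second largest and largest socket: each within 10 mm of its stud's axis along and across the rail, its underside within 3 mm of the stud's seat, upright within 0.1 rad, released and at rest (horizontal distance between socket_1 and eye between 0.036 and 0.056 m and x of socket_1 in the frame of rail between -0.01 and 0.01 m and z of socket_1 in the frame of rail between 0.013 and 0.019 m and angle between each of socket_1, socket_2, socket_3, socket_4's own z axis and vertical below 0.1 rad and linear speed of each of socket_1, socket_2, socket_3, socket_4 below 0.02 m/s and horizontal distance between socket_2 and eye between 0.1 and 0.12 m and x of socket_2 in the frame of rail between -0.01 and 0.01 m and z of socket_2 in the frame of rail between 0.013 and 0.019 m and horizontal distance between socket_3 and eye between 0.164 and 0.184 m and x of socket_3 in the frame of rail between -0.01 and 0.01 m and z of socket_3 in the frame of rail between 0.013 and 0.019 m and horizontal distance between socket_4 and eye between 0.228 and 0.248 m and x of socket_4 in the frame of rail between -0.01 and 0.01 m and z of socket_4 in the frame of rail between 0.013 and 0.019 m); the robot touches nothing.
It also fails if it takes over 128 s, if anything falls off the work surface, if the arm or the gripper's body presses on something with over 40 N, if the wrist force passes 120 N, or if a joint passes its speed limit or range.

ROBOT

A 6-joint arm with a two-finger parallel gripper is mounted at the origin on a cart in front of the work surface, level with it; the furniture and walls round the work are solid. World frame = base frame: x ahead of the robot, y to its left, z up, the work surface at z = 0. Lengths are in mm, angles in rad, forces in N, time in s.
With the tool pointing down it reaches from about 400 to 925 mm from the base axis. Payload 12.5 kg.
Tool frame: the origin (TCP) lies midway between the tips of the shut fingers; the grasp point (between the pads) lies 19 mm behind it (env.pinch_z is the z of the grasp point in the tool frame, in mm); z points along the fingers, y is the line along which they close (so a half turn about z gives the same grasp; the last joint's range is limited). The gripper opens to 95 mm and grips with 3 to 60 N. Pads are 20 mm wide; open, the fingers measure 119 mm over their backs; the gripper's body (75 mm by 180 mm) begins 59 mm behind the grasp point.
Start: joints at [1.092, 0.491, 1.559, -0, 1.092, -0.106], TCP at [227.625, 582.094, 214.661] pointing down, gripper open.
Joint ranges: [-3.1, 3.1], [-0.84, 2.19], [0.05, 2.79], [-1.13, 4.28], [0.06, 2.93], [-2.69, 2.69]. Speed limits (rad/s): [2.22, 2.22, 2.79, 3.14, 3.14, 3.14].

INTERFACE

Orientations are given as [roll, pitch, yaw] about the fixed x, y, z axes, in that order (R = Rz(yaw) Ry(pitch) Rx(roll)).
In Python, from cell import env, eyes gives the robot as it stands.
- The arm moves only by the shell command python3 -m inch 'ROWS'. ROWS is JSON, a list of rows, each a list of 3 entries, a list of its own where there are three numbers: the shift along the tool's x, y, z in units of 60 mm (1.0 is 60 mm), then the turn about the tool's z in units of 5 degrees (1.0 is 5 degrees), then the closure, from -1 (fully open) to 1 (shut). In form: [[[tx, ty, tz], turn, claw], ...]. A call has exactly 10 rows; each row shifts and turns the commanded pose from where the row before left it, along the tool's axes as they then stand; what a row does not reach is not made up. A row lasts 1/8 s, in which the tool goes at most 62.5 mm and 10.7 degrees, less where a joint would pass 70% of its speed; a pose out of reach is approached as far as the arm can. A call is refused whole if a number of a shift passes 1 or a number of a turn 1, either way. A call with a gripper value outside its range is refused whole. The fingers move at their own pace and stop on an object; the grip force is fixed at half the most. Time passes only in rows, so rows that do not move let the fingers close, or fill a call up. It gives the time, the measured TCP pose, the force, the opening and the grip force at its end, in the units of the state.
- env.state(): the state, without advancing time (a new reading comes with each control period).
- eyes.read_camera(name): name is "side" or "top" or "wrist"; returns a dict with "pixels" (420x560x3 uint8, red, green, blue), "fx", "fy", "cx", "cy" (pixels), "extrinsics" (4x4, takes a point from world to camera coordinates). Camera axes: x right, y down, z forward; pixel columns grow to the right and rows downward; lengths in mm; the calibration is good to about 2 mm. A picture is of the moment at which its call begins. There is no depth.
- env.job_done(): hands the job in; it is judged then, once.
Trained networks look in a picture, given as the dict that the camera call returned (one of the last four; its "shot" number tells which), for a name from the list of things; names that differ only in an ending like _2 or _b are one class to them, and where a whole thing is asked for, a point or a joint stands for the part that bears it (a point fixed in the world has none). Each returns a list of dicts, best first, with "score" (0 to 1); they miss things now and then, are a little off and sometimes report something else, mostly with a low value. They report only what shows in the picture. A call takes as long as a camera call. They do not tell look-alikes from the thing itself.
- eyes.boxes_of(name, picture): "centre" ([row, column] in pixels, amid what is visible of it).
- eyes.cut_out(name, picture): "mask" (420x560 bool, what is visible of it) and "centre" ([row, column] in pixels, amid what is visible of it).
- eyes.spot_point(name, picture): "centre" ([row, column] in pixels: a listed point, or the origin of a listed thing).
The state is a dict: "t": time; "joints": joint angles; "qvel": joint speeds; "tau": joint torques, N m; "eef_pos": TCP position; "tcp_rot": TCP orientation; "ft_force": force on the tool from outside, world axes, zero at the start; "moment": the same for the moment, N m; "opening": opening from 0.0 (shut) to 1.0 (fully open); "grip_force": force on a finger pad.
Only numpy, scipy, OpenCV 4.12 (cv2) and the standard library are available. Lean on these libraries where they do the work, as an engineer would, in place of code of your own. Each camera call takes 0.05 s, during which the arm holds its last target. There are 200 camera calls.

## Working session

There is one attempt and no reset: what is moved stays moved. The work goes in short steps, Python scripts to look and compute and a shell command to move; the robot and the scene stay as the last step left them, time stands still between calls to the robot, and variables do not carry over. Pictures are saved under pics/ and viewed, at most 14 in all, crops included, and the job is handed in when it is done.

```bash
ls; mkdir -p pics; cat > h.py <<'E'
import numpy as np, cv2
from cell import env, eyes
def ray(p,rc):
    E=np.array(p["extrinsics"]);R=E[:3,:3];t=E[:3,3]
    d=R.T@np.array([(rc[1]-p["cx"])/p["fx"],(rc[0]-p["cy"])/p["fy"],1]);return -R.T@t,d
def at_z(p,rc,z):
    c,d=ray(p,rc);return (c+d*(z-c[2])/d[2])[:2].round(1)
def proj(p,X):
    E=np.array(p["extrinsics"]);v=E[:3,:3]@np.array(X)+E[:3,3]
    return [p["fy"]*v[1]/v[2]+p["cy"],p["fx"]*v[0]/v[2]+p["cx"]]
def save(p,n): cv2.imwrite("pics/"+n,p["pixels"][:,:,::-1])
E
python3 - <<'E'
from h import *
s=env.state();print(s["eef_pos"],s["tcp_rot"],s["t"],s["opening"],env.pinch_z)
for c in ["top","side"]:
    p=eyes.read_camera(c);save(p,c+"0.png")
    E=np.array(p["extrinsics"]);print(c,(-E[:3,:3].T@E[:3,3]).round(),p["fx"])
    for n in ["socket_1","socket_2","socket_3","socket_4","eye","rail","stud_a"]:
        print(n,[(np.round(d["centre"]).tolist(),round(d["score"],2),at_z(p,d["centre"],20)) for d in eyes.boxes_of(n,p)][:6])
E
```

```text
pics
[227.51245747 581.8562633  214.05967273] [-3.14047099e+00 -9.99266641e-05  2.76883850e+00] 0.0 1.0013922023307051 -18.8
top [362.  59. 907.] 481.83854754436425
socket_1 [([217.0, 290.0], 0.76, array([517.6,  28.7])), ([240.0, 187.0], 0.68, array([478.1, 219.5])), ([233.0, 218.0], 0.68, array([490.4, 162. ])), ([161.0, 331.0], 0.64, array([626.1, -52.2]))]
socket_2 [([217.0, 290.0], 0.76, array([517.6,  28.7])), ([240.0, 187.0], 0.68, array([478.1, 219.5])), ([233.0, 218.0], 0.68, array([490.4, 162. ])), ([161.0, 331.0], 0.64, array([626.1, -52.2]))]
socket_3 [([217.0, 290.0], 0.76, array([517.6,  28.7])), ([240.0, 187.0], 0.68, array([478.1, 219.5])), ([233.0, 218.0], 0.68, array([490.4, 162. ])), ([161.0, 331.0], 0.64, array([626.1, -52.2]))]
socket_4 [([217.0, 290.0], 0.76, array([517.6,  28.7])), ([240.0, 187.0], 0.68, array([478.1, 219.5])), ([233.0, 218.0], 0.68, array([490.4, 162. ])), ([161.0, 331.0], 0.64, array([626.1, -52.2]))]
eye [([211.0, 311.0], 0.46, array([528.2, -12.2]))]
rail [([226.0, 257.0], 0.58, array([501.2,  89.1]))]
stud_a [([226.0, 253.0], 0.63, array([
[... 726 characters left out ...]
17.2, -53.7])), ([174.0, 239.0], 0.78, array([470.5, 278.7])), ([264.0, 246.0], 0.75, array([442.1, -57.5])), ([241.0, 226.0], 0.66, array([412.2,  17.2])), ([206.0, 263.0], 0.65, array([508. , 127.4]))]
socket_4 [([192.0, 253.0], 0.84, array([493., 191.])), ([253.0, 333.0], 0.81, array([617.2, -53.7])), ([174.0, 239.0], 0.78, array([470.5, 278.7])), ([264.0, 246.0], 0.75, array([442.1, -57.5])), ([241.0, 226.0], 0.66, array([412.2,  17.2])), ([206.0, 263.0], 0.65, array([508. , 127.4]))]
eye [([253.0, 285.0], 0.49, array([521.8, -39.2]))]
rail [([226.0, 264.0], 0.76, array([497.8,  55. ])), ([191.0, 254.0], 0.52, array([495.8, 196.9]))]
stud_a [([226.0, 263.0], 0.21, array([495.3,  53. ]))]
```

View pics/top0.png

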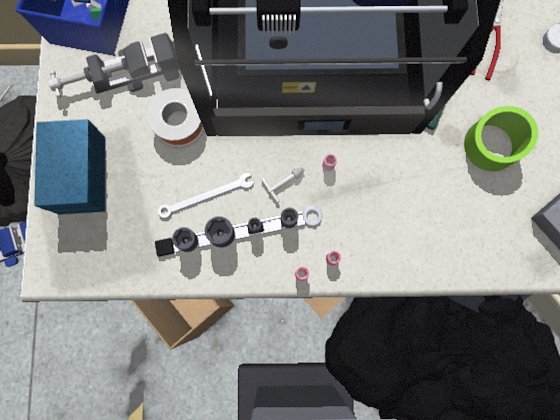

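View pics/side0.png

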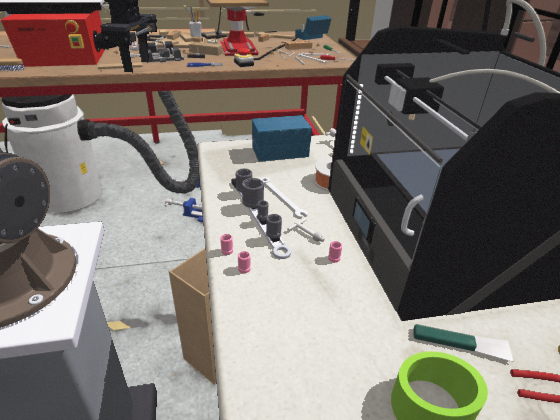

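Top view, counted from the eye (313,216): socket_2 at (289,217), socket_1 at (255,226), socket_4 at (219,231), socket_3 at (185,239), then the black cap at (165,247). Possible confusions are the pink cylinders at (330,161), (334,258) and (302,273), which I will leave alone. The plan is two swaps, 1↔2 and 3↔4. Next I fit the rail pose and check the sockets in a close crop.

```bash
python3 - <<'E'
from h import *
from scipy.optimize import least_squares
P={c:eyes.read_camera(c) for c in ["top","side"]}
for c in P:
    for n in ["socket_1","eye"]:
        print(c,n,[(np.round(d["centre"]).tolist(),round(d["score"],2),at_z(P[c],d["centre"],16 if n!="eye" else 0)) for d in eyes.spot_point(n,P[c])])
h=[42,38,52,46]  # from eye
obs={"top":[(217,290),(226,255),(231,219),(239,185)]}
def model(v):
    u=np.array([np.cos(v[2]),np.sin(v[2])]);e=v[:2]
    return [np.r_[e+u*(46+64*i),16] for i in range(4)],np.r_[e,4]
# use spot points nearest each predicted stud
sp={c:[d["centre"] for d in eyes.spot_point("socket_1",P[c])] for c in P}
ey={c:[d["centre"] for d in eyes.boxes_of("eye",P[c])][:1] for c in P}
def res(v):
    S,e=model(v);r=[]
    for c in P:
        for s in S:
            q=np.array(proj(P[c],s));D=[np.array(o)-q for o in sp[c]]
            if not D: continue
            d=min(D,key=np.linalg.norm)
            r+=list(d if np.linalg.norm(d)<14 else [0,0])
        for o in ey[c]: r+=list(np.array(o)-proj(P[c],e))
    return np.array(r)
f=least_squares(res,[528,-15,np.radians(101.7)],loss="soft_l1",diff_step=1e-4);print(f.x,np.degrees(f.x[2]),res(f.x).round(1))
print(np.round(model(f.x)[0]))
p=P["top"];cv2.imwrite("pics/crop.png",cv2.resize(p["pixels"][140:290,140:350,::-1],None,fx=3.5,fy=3.5,interpolation=3))
w=eyes.read_camera("wrist");E=np.array(w["extrinsics"]);print((-E[:3,:3].T@E[:3,3]).round(),E[2,:3].round(2),w["fx"])
E
```

```text
top socket_1 [([222.0, 285.0], 0.82, array([509.6,  37. ])), ([238.0, 220.0], 0.71, array([480.4, 159.6])), ([242.0, 187.0], 0.69, array([474.2, 220. ])), ([226.0, 257.0], 0.67, array([502.8,  89.1])), ([164.0, 327.0], 0.59, array([620.8, -45.2])), ([259.0, 330.0], 0.53, array([438.8, -43.9]))]
top eye [([215.0, 312.0], 0.7, array([524.8, -14.9]))]
side socket_1 [([202.0, 253.0], 0.94, array([488.1, 155.1])), ([232.0, 274.0], 0.89, array([514.5,  37.2])), ([250.0, 227.0], 0.81, array([411.5,  -5.6])), ([213.0, 265.0], 0.62, array([507.2, 106.5])), ([267.0, 244.0], 0.58, array([439., -61.])), ([189.0, 240.0], 0.51, array([463.9, 216.9])), ([258.0, 334.0], 0.5, array([615.2, -65.2]))]
side eye [([254.0, 284.0], 0.65, array([525.3, -19.5]))]
[522.1148667   -9.87217753   1.78048787] 102.01444023706074 [ 1.5 -1.  -2.   4.6  2.9  0.4 -0.9  1.6  0.4 -2.3 -0.7  0.7 -2.6  2.8
  1.1  1.2  1.6 -3.2 -3.1 -2. ]
[[513.  35.  16.]
 [499.  98.  16.]
 [486. 160.  16.]
 [473. 223.  16.]]
[152. 611. 384.] [ 0.27 -0.1  -0.96] 349.4448608234511
```

View pics/crop.png

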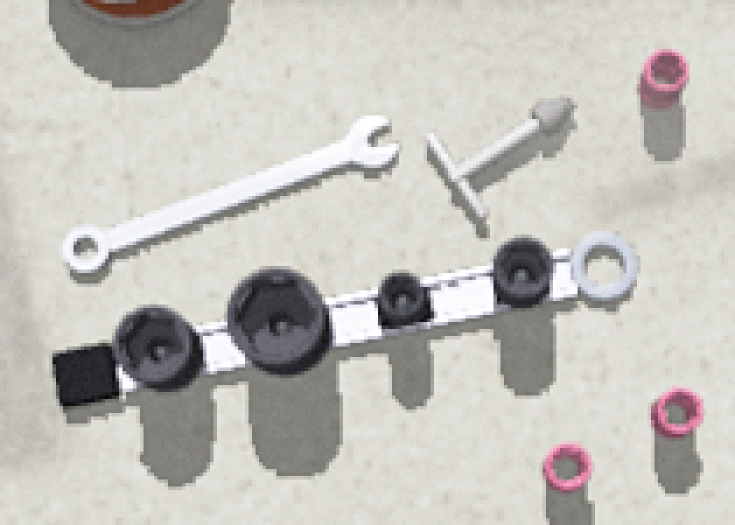

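The crop confirms the choice: dark sockets in order 2, 1, 4, 3 from the eye, with pink look-alikes off the rail. I move over the rail for a wrist look.

```bash
cat >> h.py <<'E'
def need(x,y,z,yawdeg=None):
    s=env.state();p=np.array(s["eef_pos"]);w=s["tcp_rot"][2];d=np.array([x,y,z])-p
    print("tool shift units",(np.array([d[0]*np.cos(w)+d[1]*np.sin(w),d[0]*np.sin(w)-d[1]*np.cos(w),-d[2]])/60).round(3),
      "turn units", None if yawdeg is None else round(-((yawdeg-np.degrees(w)+180)%360-180)/5,2),"t",round(s["t"],2),"grip",round(s["opening"],3),round(s["grip_force"],1))
E
python3 -m inch '[[[-0.716,-0.582,-0.1],0,-1],[[-0.716,-0.582,-0.1],0,-1],[[-0.716,-0.582,-0.1],0,-1],[[-0.716,-0.582,-0.1],0,-1],[[-0.716,-0.582,-0.1],0,-1],[[-0.716,-0.582,-0.1],0,-1],[[-0.716,-0.582,-0.1],0,-1],[[-0.716,-0.582,-0.1],0,-1],[[-0.716,-0.582,-0.1],0,-1],[[-0.716,-0.582,-0.1],0,-1]]'
python3 -m inch '[[[0,0,0],1,-1],[[0,0,0],1,-1],[[0,0,0],1,-1],[[0,0,0],1,-1],[[0,0,0],1,-1],[[0,0,0],1,-1],[[0,0,0],1,-1],[[0,0,0],1,-1],[[0,0,0],1,-1],[[0,0,0],1,-1]]'
python3 - <<'E'
from h import *
need(500,100,274,102)
w=eyes.read_camera("wrist");save(w,"w1.png")
e=[522,-10];u=np.array([np.cos(np.radians(102)),np.sin(np.radians(102))])
print([np.round(proj(w,np.r_[e+u*(46+64*i),16])) .tolist()for i in range(4)])
for n in ["socket_1","eye","rail"]:
    print(n,[(np.round(d["centre"]).tolist(),round(d["score"],2)) for d in eyes.spot_point(n,w)])
E
```

```text
t: 2.6
eef_pos: [501.2, 98.7, 275.1]
tcp_rot: [3.141, 0.0, 2.769]
ft_force: [1.0, 0.4, -0.2]
opening: 0.999
grip_force: 0.0
t: 3.85
eef_pos: [500.5, 100.4, 274.7]
tcp_rot: [3.141, -0.0, 1.893]
ft_force: [-0.1, -0.1, -0.5]
opening: 0.999
grip_force: 0.0
tool shift units [-0.004 -0.01   0.012] turn units 1.3 t 3.85 grip 0.999 0.0
[[216.0, 273.0], [167.0, 278.0], [114.0, 284.0], [57.0, 291.0]]
socket_1 [([59.0, 293.0], 0.98), ([249.0, 205.0], 0.83), ([170.0, 280.0], 0.82), ([115.0, 287.0], 0.77), ([286.0, 326.0], 0.62), ([219.0, 274.0], 0.6), ([204.0, 196.0], 0.59), ([59.0, 292.0], 0.19)]
eye [([247.0, 268.0], 0.81)]
rail [([148.0, 284.0], 0.89)]
```

View pics/w1.png

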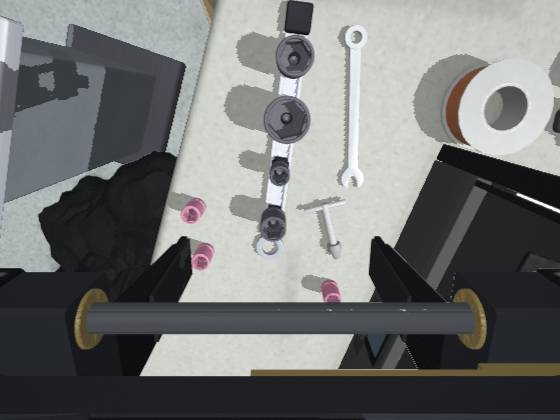

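The wrist view agrees: eye (247,268), s2 (219,274), s1 (170,280), s4 (115,287), s3 (59,293), cap at the top. I refit the pose with these points.

```bash
python3 - <<'E'
from h import *
from scipy.optimize import least_squares
P=[eyes.read_camera(c) for c in ["wrist","top"]]
A=[[d["centre"] for d in eyes.spot_point("socket_1",p)] for p in P]
# bores: stud tip visible down the bore is exact too; use spot points + eye boxes/rail
B=[[d["centre"] for d in eyes.spot_point("eye",p)][:1] for p in P]
C=[[d["centre"] for d in eyes.spot_point("rail",p)][:1] for p in P]
def res(v,idx=(0,1)):
    u=np.array([np.cos(v[2]),np.sin(v[2])]);r=[]
    for k in idx:
        for i in range(4):
            q=np.array(proj(P[k],np.r_[v[:2]+u*(46+64*i),16]));d=min([np.array(o)-q for o in A[k]],key=np.linalg.norm)
            r+=list(d) if np.linalg.norm(d)<9 else [0,0]
        for o in B[k]: r+=list(np.array(o)-proj(P[k],np.r_[v[:2],0]))
        for o in C[k]: r+=list(np.array(o)-proj(P[k],np.r_[v[:2]+u*142,0]))
    return np.array(r)
for idx in [(0,),(1,),(0,1)]:
    f=least_squares(res,[522,-10,1.78],loss="soft_l1",diff_step=1e-4,args=(idx,));v=f.x;u=np.array([np.cos(v[2]),np.sin(v[2])])
    print(idx,v[:2].round(1),np.degrees(v[2]).round(2),f.fun.round(1))
    print([ (v[:2]+u*(46+64*i)).round(1).tolist() for i in range(4)])
E
```

```text
(0,) [ 557.2 -110.5] 107.09 [  0.    0.    0.    0.    0.    0.    0.    0.  -65.6   0.    1.6  -0. ]
[[543.7, -66.5], [524.9, -5.3], [506.1, 55.8], [487.3, 117.0]]
(1,) [523.6 -17.2] 101.99 [ 0.  0.  0.  0.  0.  0.  0.  0.  0. -0.]
[[514.0, 27.8], [500.7, 90.4], [487.4, 153.0], [474.1, 215.6]]
(0, 1) [528.1 -27.5] 106.5 [  0.    0.    0.    0.    0.    0.    0.    0.  -10.6   1.2  66.8  -0.
   0.    0.    0.    0.    0.    0.    0.    0.    2.4  -5.3]
[[515.0, 16.6], [496.8, 78.0], [478.6, 139.4], [460.4, 200.7]]
```

```bash
python3 - <<'E'
from h import *
from scipy.optimize import least_squares
W=eyes.read_camera("wrist");T=eyes.read_camera("top");S=eyes.read_camera("side")
D=[(W,[(219,274),(170,280),(115,287),(59,293)],(247,268)),(T,[(222,285),(226,257),(238,220),(242,187)],(215,312)),(S,[(232,274),(213,265),(202,253),(189,240)],(254,284))]
def res(v,idx):
    u=np.array([np.cos(v[2]),np.sin(v[2])]);r=[]
    for k in idx:
        p,s,e=D[k]
        for i in range(4): r+=list(np.array(s[i])-proj(p,np.r_[v[:2]+u*(46+64*i),16]))
        r+=list(np.array(e)-proj(p,np.r_[v[:2],0]))
    return np.array(r)
for idx in [(0,),(1,),(2,),(0,1,2)]:
    f=least_squares(res,[522,-10,1.78],loss="soft_l1",diff_step=1e-4,args=(idx,));v=f.x;u=np.array([np.cos(v[2]),np.sin(v[2])])
    print(idx,v[:2].round(1),np.degrees(v[2]).round(2),f.fun.round(1).tolist())
    print([ (v[:2]+u*(46+64*i)).round(1).tolist() for i in range(4)])
E
```

```text
(0,) [523.5 -12.8] 101.54 [1.2, 0.4, 0.4, 0.3, -2.2, 0.7, -0.9, -0.5, 1.7, -1.8]
[[514.3, 32.3], [501.5, 95.0], [488.7, 157.7], [475.9, 220.4]]
(1,) [523.3 -13. ] 102.1 [2.2, -2.7, -1.3, 2.6, 3.1, -0.8, -0.5, -0.1, -0.9, 1.1]
[[513.7, 31.9], [500.3, 94.5], [486.8, 157.1], [473.4, 219.7]]
(2,) [527.2 -13.1] 103.9 [-1.1, -0.9, -3.6, 2.3, 0.3, 1.2, 0.7, -1.9, 1.9, -0.1]
[[516.1, 31.5], [500.8, 93.7], [485.4, 155.8], [470.0, 217.9]]
(0, 1, 2) [524.4 -12.8] 101.97 [1.0, 0.1, 0.3, 0.4, -2.3, 1.1, -1.0, 0.3, 1.5, -2.4, 2.9, -2.6, -0.6, 2.8, 3.9, -0.7, 0.3, 0.1, -0.3, 1.2, -0.9, -0.2, -3.3, 2.0, 0.8, 0.1, 1.3, -3.8, 1.9, 1.2]
[[514.8, 32.2], [501.6, 94.8], [488.3, 157.4], [475.0, 220.0]]
```

```bash
python3 -m inch '[[[0,0,0],0.65,-1],[[0,0,0],0.65,-1],[[-0.58,0,0],0,-1],[[-0.58,0,0.3],0,-1],[[0,0,0.5],0,-1],[[0,0,0.5],0,-1],[[0,0,0.5],0,-1],[[0,0,0.5],0,-1],[[0,0,0.3],0,-1],[[0,0,0],0,-1]]'
python3 - <<'E'
from h import *
need(514.5,32,22,102)
w=eyes.read_camera("wrist");save(w,"w2.png")
print([np.round(proj(w,[*q,16])) .tolist()for q in [(514.5,32),(501,94.6),(488,157.3)]],[(np.round(d["centre"]).tolist(),round(d["score"],2)) for d in eyes.spot_point("socket_1",w)])
E
```

```text
t: 5.85
eef_pos: [514.7, 32.4, 117.7]
tcp_rot: [-3.139, -0.001, 1.783]
ft_force: [-0.2, 0.3, 1.0]
opening: 0.997
grip_force: 0.0
tool shift units [-0.005 -0.005  1.595] turn units 0.03 t 5.85 grip 0.997 0.0
[[202.0, 280.0], [121.0, 280.0], [28.0, 281.0]] [([29.0, 282.0], 0.91), ([122.0, 280.0], 0.88), ([202.0, 279.0], 0.8), ([196.0, 158.0], 0.71), ([300.0, 375.0], 0.54), ([262.0, 183.0], 0.43)]
```

View pics/w2.png

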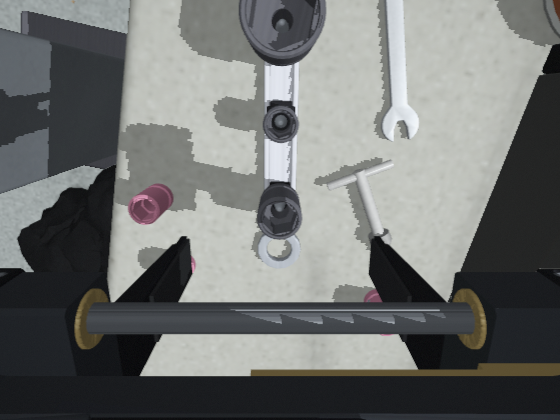

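The stud predictions match the picture to about 1 px, with s2 below the tool at (202,280). Now I descend and grip.

```bash
python3 -m inch '[[[0,0,0],0,-0.3],[[0,0,0.4],0,-0.3],[[0,0,0.4],0,-0.3],[[0,0,0.4],0,-0.3],[[0,0,0.3],0,-0.3],[[0,0,0.09],0,-0.3],[[0,0,0],0,1],[[0,0,0],0,1],[[0,0,0],0,1],[[0,0,0],0,1]]'
python3 -m inch '[[[0,0,0],0,1],[[0,0,0],0,1],[[0,0,-0.2],0,1],[[0,0,-0.2],0,1],[[0,0,-0.2],0,1],[[0,0,-0.3],0,1],[[0,0,-0.4],0,1],[[0,0,0],0,1],[[0,0,0],0,1],[[0,0,0],0,1]]'
python3 -c "
from h import *
need(520,-140,6,102)"
```

```text
t: 7.2
eef_pos: [515.3, 32.4, 23.7]
tcp_rot: [3.141, 0.0, 1.783]
ft_force: [-0.5, 0.4, 5.2]
opening: 0.334
grip_force: 30.0
t: 8.45
eef_pos: [514.8, 32.4, 100.5]
tcp_rot: [-3.14, -0.0, 1.783]
ft_force: [-0.6, -0.1, -1.9]
opening: 0.333
grip_force: 30.0
tool shift units [-2.827 -0.52   1.575] turn units 0.03 t 8.45 grip 0.333 30.0
```

```bash
python3 -m inch '[[[-0.5,0,0],0,1],[[-0.5,0,0],0,1],[[-0.5,0,0],0,1],[[-0.5,0,0],0,1],[[-0.5,0,0],0,1],[[-0.5,0,0],0,1],[[0,0,0.4],0,1],[[0,0,0.4],0,1],[[0,0,0.4],0,1],[[0,0,0.2],0,1]]'
python3 -m inch '[[[0,0,0.08],0,1],[[0,0,0.04],0,1],[[0,0,0],0,1],[[0,0,0],0,-0.3],[[0,0,0],0,-0.3],[[0,0,0],0,-0.3],[[0,0,-0.4],0,-0.3],[[0,0,-0.4],0,-0.3],[[0,0,-0.4],0,-0.3],[[0,0,-0.36],0,-0.3]]'
python3 - <<'E'
from h import *
need(501,94.6,22,102)
w=eyes.read_camera("wrist");save(w,"w3.png")
E
```

```text
t: 9.7
eef_pos: [552.3, -143.4, 15.4]
tcp_rot: [-3.14, -0.001, 1.783]
ft_force: [-0.7, -0.3, -1.3]
opening: 0.334
grip_force: 30.0
t: 10.95
eef_pos: [553.1, -143.6, 104.6]
tcp_rot: [3.141, 0.0, 1.783]
ft_force: [-0.0, 0.1, -0.1]
opening: 0.651
grip_force: 0.0
tool shift units [ 4.064 -0.013  1.377] turn units 0.03 t 10.95 grip 0.651 0.0
```

View pics/w3.png

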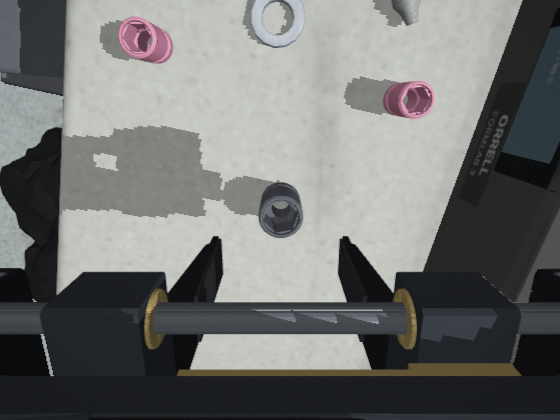

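s2 stands upright at (210,281) on bare bench. Next, s1 goes from stud B to A.

```bash
python3 -m inch '[[[0.5,0,0],0,-0.3],[[0.5,0,0],0,-0.3],[[0.5,0,0],0,-0.3],[[0.5,0,0],0,-0.3],[[0.5,0,0],0,-0.3],[[0.5,0,0],0,-0.3],[[0.5,0,0],0,-0.3],[[0.5,0,0],0,-0.3],[[0.065,0,0],0,-0.3],[[0,0,0.4],0,-0.3]]'
python3 -m inch '[[[0,0,0.4],0,-0.3],[[0,0,0.3],0,-0.3],[[0,0,0.2],0,-0.3],[[0,0,0.08],0,-0.3],[[0,0,0],0,-0.3],[[0,0,0],0,1],[[0,0,0],0,1],[[0,0,0],0,1],[[0,0,0],0,1],[[0,0,0],0,1]]'
python3 -m inch '[[[0,0,0],0,1],[[0,0,-0.2],0,1],[[0,0,-0.2],0,1],[[0,0,-0.2],0,1],[[0,0,-0.2],0,1],[[0,0,0],0,1],[[-0.4,0,0],0,1],[[-0.4,0,0],0,1],[[-0.267,0,0],0,1],[[0,0,0],0,1]]'
python3 - <<'E'
from h import *
need(514.5,32,22,102)
w=eyes.read_camera("wrist");save(w,"w4.png")
E
```

```text
t: 12.25
eef_pos: [502.7, 94.8, 80.3]
tcp_rot: [3.138, 0.001, 1.784]
ft_force: [1.0, 0.3, -0.1]
opening: 0.653
grip_force: 0.0
t: 13.5
eef_pos: [501.7, 94.9, 20.9]
tcp_rot: [3.141, -0.0, 1.783]
ft_force: [-0.4, 0.7, 1.6]
opening: 0.242
grip_force: 30.0
t: 14.75
eef_pos: [515.3, 31.6, 68.6]
tcp_rot: [-3.141, -0.0, 1.781]
ft_force: [0.2, -0.8, -1.1]
opening: 0.24
grip_force: 30.0
tool shift units [ 0.009 -0.011  0.777] turn units 0.01 t 14.75 grip 0.24 30.0
```

View pics/w4.png

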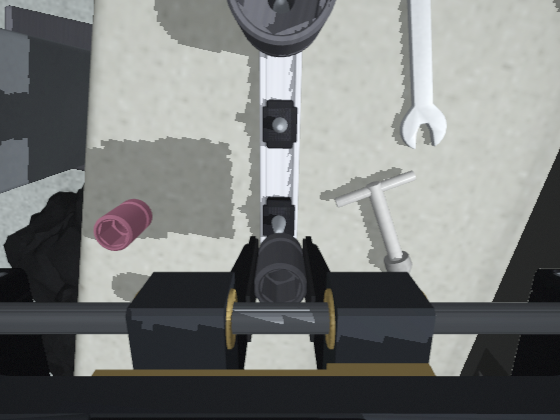

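s1 is held at (285,280) just past the free stud A tip at (225,280), with stud B at (125,280). Both studs line up, so I lower it.

```bash
python3 -m inch '[[[0,0,0.2],0,1],[[0,0,0.2],0,1],[[0,0,0.2],0,1],[[0,0,0.15],0,1],[[0,0,0.03],0,1],[[0,0,0],0,1],[[0,0,0],0,1],[[0,0,0],0,1],[[0,0,0],0,1],[[0,0,0],0,1]]'
python3 -m inch '[[[0,0,0],0,-0.3],[[0,0,0],0,-0.3],[[0,0,0],0,-0.3],[[0,0,-0.3],0,-0.3],[[0,0,-0.4],0,-0.3],[[0,0,-0.4],0,-0.3],[[0,0,-0.3],0,-0.3],[[-0.5,0,0],0,-0.3],[[-0.5,0,0],0,-0.3],[[-0.5,0,0],0,-0.3]]'
python3 - <<'E'
from h import *
need(552.3,-144,8,102)
w=eyes.read_camera("wrist");save(w,"w5.png")
E
```

```text
t: 16.05
eef_pos: [515.3, 32.3, 22.1]
tcp_rot: [3.141, -0.0, 1.783]
ft_force: [0.0, 0.5, -1.2]
opening: 0.244
grip_force: 30.0
t: 17.3
eef_pos: [534.3, -56.6, 106.2]
tcp_rot: [3.141, 0.0, 1.783]
ft_force: [0.2, -0.3, 0.0]
opening: 0.651
grip_force: 0.0
tool shift units [-1.488 -0.013  1.636] turn units 0.03 t 17.3 grip 0.651 0.0
```

View pics/w5.png

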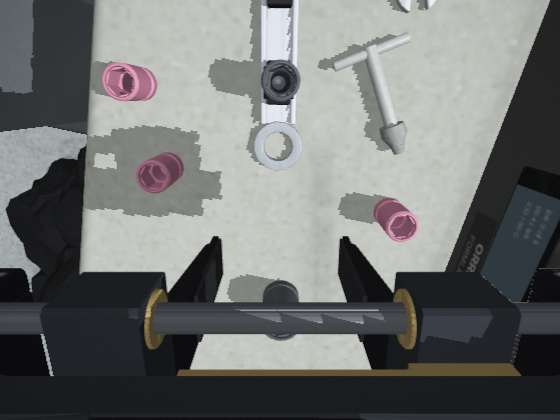

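s1 is seated upright on A at (80,280). I fetch s2 and bring it to B, passing above s1.

```bash
python3 -m inch '[[[-0.5,0,0],0,-0.3],[[-0.5,0,0],0,-0.3],[[-0.49,0,0],0,-0.3],[[0,0,0.4],0,-0.3],[[0,0,0.4],0,-0.3],[[0,0,0.4],0,-0.3],[[0,0,0.3],0,-0.3],[[0,0,0.13],0,-0.3],[[0,0,0],0,-0.3],[[0,0,0],0,1]]'
python3 -m inch '[[[0,0,0],0,1],[[0,0,0],0,1],[[0,0,0],0,1],[[0,0,0],0,1],[[0,0,-0.3],0,1],[[0,0,-0.4],0,1],[[0,0,-0.4],0,1],[[0,0,-0.3],0,1],[[0,0,0],0,1],[[0,0,0],0,1]]'
python3 -m inch '[[[0.4,0,0],0,1],[[0.5,0,0],0,1],[[0.5,0,0],0,1],[[0.5,0,0],0,1],[[0.5,0,0],0,1],[[0.5,0,0],0,1],[[0.5,0,0],0,1],[[0.4,0,0],0,1],[[0.267,0,0],0,1],[[0,0,0],0,1]]'
python3 - <<'E'
from h import *
need(501.5,94.7,22,102)
w=eyes.read_camera("wrist");save(w,"w6.png")
E
```

```text
t: 18.6
eef_pos: [553.3, -143.2, 8.9]
tcp_rot: [3.141, 0.0, 1.783]
ft_force: [0.2, 0.4, 0.5]
opening: 0.59
grip_force: 0.0
t: 19.85
eef_pos: [552.6, -143.0, 92.0]
tcp_rot: [-3.141, -0.0, 1.783]
ft_force: [0.2, -0.8, -2.0]
opening: 0.33
grip_force: 30.0
t: 21.1
eef_pos: [501.0, 96.4, 92.0]
tcp_rot: [-3.141, -0.0, 1.784]
ft_force: [0.5, -0.6, -1.2]
opening: 0.333
grip_force: 30.0
tool shift units [-0.03   0.002  1.166] turn units 0.05 t 21.1 grip 0.333 30.0
```

```bash
python3 -m inch '[[[-0.02,0,0.3],0,1],[[0,0,0.3],0,1],[[0,0,0.2],0,1],[[0,0,0.2],0,1],[[0,0,0.14],0,1],[[0,0,0],0,1],[[0,0,0],0,1],[[0,0,0],0,1],[[0,0,0],0,-0.3],[[0,0,0],0,-0.3]]'
python3 -m inch '[[[0,0,0],0,-0.3],[[0,0,-0.4],0,-0.3],[[0,0,-0.4],0,-0.3],[[0,0,-0.4],0,-0.3],[[0,0,-0.3],0,-0.3],[[0.5,0,0],0,-0.3],[[0.5,0,0],0,-0.3],[[0.5,0,0],0,-0.3],[[0.5,0,0],0,-0.3],[[0.133,0,0],0,-0.3]]'
python3 - <<'E'
from h import *
need(475.2,220,22,102)
w=eyes.read_camera("wrist")
A=np.array([514.5,32]);u=np.array([-.208,.978])
print([np.round(proj(w,[*(A+64*i*u),16])) .tolist()for i in range(4)],[(np.round(d["centre"]).tolist(),round(d["score"],2)) for d in eyes.spot_point("socket_1",w)])
p=eyes.read_camera("side");cv2.imwrite("pics/s2.png",cv2.resize(p["pixels"][140:300,180:380,::-1],None,fx=3.5,fy=3.5))
E
```

```text
t: 22.4
eef_pos: [502.0, 94.3, 24.0]
tcp_rot: [3.141, -0.0, 1.783]
ft_force: [0.2, -0.2, 0.2]
opening: 0.489
grip_force: 0.0
t: 23.65
eef_pos: [474.5, 220.6, 113.8]
tcp_rot: [3.141, -0.0, 1.784]
ft_force: [0.0, 0.4, -0.1]
opening: 0.65
grip_force: 0.0
tool shift units [-0.011  0.009  1.531] turn units 0.05 t 23.65 grip 0.65 0.0
[[396.0, 280.0], [339.0, 280.0], [276.0, 280.0], [204.0, 280.0]] [([274.0, 280.0], 0.84), ([200.0, 283.0], 0.58), ([340.0, 279.0], 0.57)]
```

View pics/s2.png

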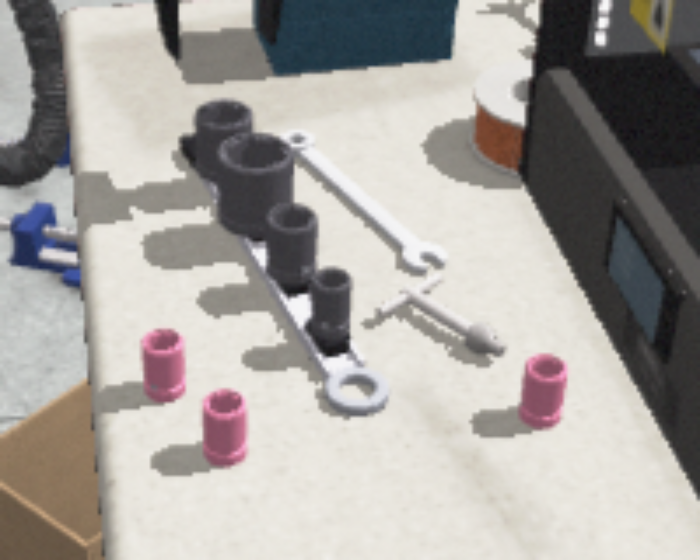

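s1 and s2 are seated. Next, s3 goes from D to the bare spot.

```bash
python3 -m inch '[[[0,0,0.4],0,-0.4],[[0,0,0.4],0,-0.4],[[0,0,0.4],0,-0.4],[[0,0,0.25],0,-0.4],[[0,0,0.07],0,-0.4],[[0,0,0],0,1],[[0,0,0],0,1],[[0,0,0],0,1],[[0,0,0],0,1],[[0,0,0],0,1]]'
python3 -m inch '[[[0,0,0],0,1],[[0,0,-0.2],0,1],[[0,0,-0.3],0,1],[[0,0,-0.4],0,1],[[0,0,-0.4],0,1],[[0,0,-0.1],0,1],[[0,0,0],0,1],[[0,0,0],0,1],[[-0.3,0,0],0,1],[[-0.4,0,0],0,1]]'
python3 -m inch '[[[-0.55,0,0],0,1],[[-0.55,0,0],0,1],[[-0.55,0,0],0,1],[[-0.55,0,0],0,1],[[-0.55,0,0],0,1],[[-0.55,0,0],0,1],[[-0.55,0,0],0,1],[[-0.55,0,0],0,1],[[-0.55,0,0],0,1],[[-0.55,0,0],0,1]]'
python3 -c "
from h import *
need(552.2,-143.4,8,102)"
```

```text
t: 25.05
eef_pos: [475.4, 219.5, 23.2]
tcp_rot: [3.14, -0.0, 1.783]
ft_force: [0.0, 0.2, 7.0]
opening: 0.407
grip_force: 30.0
t: 26.3
eef_pos: [483.7, 177.4, 106.0]
tcp_rot: [-3.141, 0.0, 1.784]
ft_force: [0.6, -0.7, -1.9]
opening: 0.409
grip_force: 30.0
t: 27.55
eef_pos: [552.7, -146.3, 106.0]
tcp_rot: [-3.141, -0.001, 1.782]
ft_force: [0.2, 0.2, -2.6]
opening: 0.41
grip_force: 30.0
tool shift units [0.048 0.002 1.633] turn units 0.02 t 27.55 grip 0.41 30.0
```

```bash
python3 -m inch '[[[0,0,0.4],0,1],[[0,0,0.4],0,1],[[0,0,0.4],0,1],[[0,0,0.25],0,1],[[0,0,0.13],0,1],[[0,0,0.03],0,1],[[0,0,0],0,1],[[0,0,0],0,-0.4],[[0,0,0],0,-0.4],[[0,0,0],0,-0.4]]'
python3 -m inch '[[[0,0,-0.4],0,-0.5],[[0,0,-0.4],0,-0.5],[[0,0,-0.4],0,-0.5],[[0,0,-0.4],0,-0.5],[[0.5,0,0],0,-0.5],[[0.5,0,0],0,-0.5],[[0.5,0,0],0,-0.5],[[0.5,0,0],0,-0.5],[[0.5,0,0],0,-0.5],[[0.5,0,0],0,-0.5]]'
python3 -c "
from h import *
need(488.2,157.3,22,102)"
```

```text
t: 28.8
eef_pos: [553.3, -144.3, 10.4]
tcp_rot: [3.141, 0.0, 1.783]
ft_force: [1.3, -0.2, 0.2]
opening: 0.665
grip_force: 0.0
t: 30.05
eef_pos: [515.1, 32.6, 106.2]
tcp_rot: [3.141, 0.0, 1.783]
ft_force: [-0.3, 0.5, 0.4]
opening: 0.746
grip_force: 0.0
tool shift units [ 2.126e+00 -1.000e-03  1.404e+00] turn units 0.03 t 30.05 grip 0.746 0.0
```

```bash
python3 -m inch '[[[0.5,0,0],0,-0.5],[[0.5,0,0],0,-0.5],[[0.5,0,0],0,-0.5],[[0.5,0,0],0,-0.5],[[0.13,0,0],0,-0.5],[[0,0,0.4],0,-0.5],[[0,0,0.4],0,-0.5],[[0,0,0.4],0,-0.5],[[0,0,0.18],0,-0.5],[[0,0,0],0,-0.5]]'
python3 -m inch '[[[0,0,0],0,1],[[0,0,0],0,1],[[0,0,0],0,1],[[0,0,0],0,1],[[0,0,0],0,1],[[0,0,-0.2],0,1],[[0,0,-0.2],0,1],[[0,0,-0.2],0,1],[[0,0,-0.2],0,1],[[0,0,0],0,1]]'
python3 -m inch '[[[0.3,0,0],0,1],[[0.4,0,0],0,1],[[0.3,0,0],0,1],[[0.067,0,0],0,1],[[0,0,0],0,1],[[0,0,0],0,1],[[0,0,0],0,1],[[0,0,0],0,1],[[0,0,0],0,1],[[0,0,0],0,1]]'
python3 - <<'E'
from h import *
need(475,220,22,102)
w=eyes.read_camera("wrist");save(w,"w7.png")
E
```

```text
t: 31.3
eef_pos: [488.4, 156.3, 22.9]
tcp_rot: [-3.141, -0.0, 1.782]
ft_force: [-0.9, -0.5, -0.2]
opening: 0.748
grip_force: 0.0
t: 32.55
eef_pos: [488.9, 156.7, 72.3]
tcp_rot: [3.14, -0.0, 1.783]
ft_force: [0.0, -0.2, -3.6]
opening: 0.516
grip_force: 30.0
t: 33.8
eef_pos: [475.0, 219.2, 71.2]
tcp_rot: [3.142, -0.0, 1.783]
ft_force: [-0.3, -0.6, -4.5]
opening: 0.513
grip_force: 30.0
tool shift units [0.014 0.003 0.821] turn units 0.03 t 33.8 grip 0.513 30.0
```

View pics/w7.png

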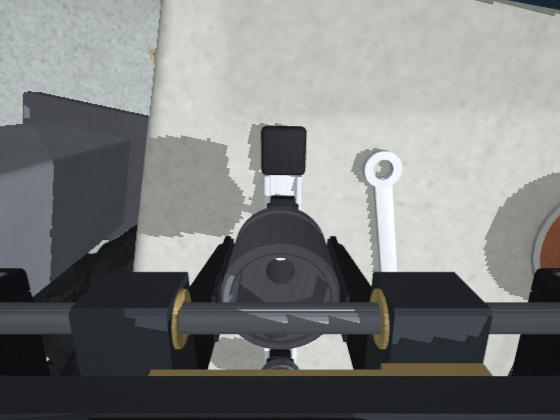

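s4 is held at (275,280), upright, with the stud D tip showing through its bore at (262,281). I lower it, release, then return for s3.

```bash
python3 -m inch '[[[0,0,0.2],0,1],[[0,0,0.2],0,1],[[0,0,0.2],0,1],[[0,0,0.15],0,1],[[0,0,0.04],0,1],[[0,0,0],0,1],[[0,0,0],0,1],[[0,0,0],0,-0.5],[[0,0,0],0,-0.5],[[0,0,0],0,-0.5]]'
python3 -m inch '[[[0,0,0],0,-0.5],[[0,0,-0.4],0,-0.5],[[0,0,-0.4],0,-0.5],[[0,0,-0.4],0,-0.5],[[0,0,-0.3],0,-0.5],[[-0.5,0,0],0,-0.4],[[-0.5,0,0],0,-0.4],[[-0.5,0,0],0,-0.4],[[-0.5,0,0],0,-0.4],[[-0.5,0,0],0,-0.4]]'
python3 - <<'E'
from h import *
need(552.6,-144,8,102)
w=eyes.read_camera("wrist");save(w,"w8.png")
E
```

```text
t: 35.1
eef_pos: [475.1, 219.3, 24.0]
tcp_rot: [3.141, -0.0, 1.783]
ft_force: [-0.7, 0.4, 0.9]
opening: 0.734
grip_force: 0.0
t: 36.35
eef_pos: [506.7, 71.6, 113.9]
tcp_rot: [3.141, -0.0, 1.783]
ft_force: [-0.3, -0.4, 0.3]
opening: 0.7
grip_force: 0.0
tool shift units [-3.673 -0.007  1.765] turn units 0.03 t 36.35 grip 0.7 0.0
```

View pics/w8.png

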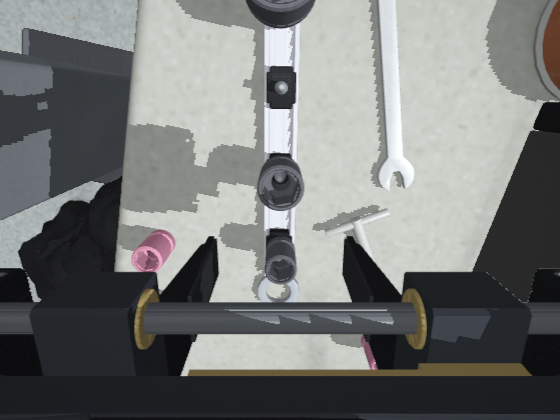

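The picture shows s4 on D at the top, C free at (88,281), s2 at (185,281) and s1 at (260,281). Next is s3.

```bash
python3 -m inch '[[[-0.5,0,0],0,-0.4],[[-0.5,0,0],0,-0.4],[[-0.5,0,0],0,-0.4],[[-0.5,0,0],0,-0.4],[[-0.5,0,0],0,-0.4],[[-0.5,0,0],0,-0.4],[[-0.5,0,0],0,-0.4],[[-0.17,0,0],0,-0.4],[[0,0,0.4],0,-0.4],[[0,0,0.4],0,-0.4]]'
python3 -m inch '[[[0,0,0.4],0,-0.4],[[0,0,0.4],0,-0.4],[[0,0,0.14],0,-0.4],[[0,0,0],0,-0.4],[[0,0,0],0,1],[[0,0,0],0,1],[[0,0,0],0,1],[[0,0,0],0,1],[[0,0,0],0,1],[[0,0,0],0,1]]'
python3 -m inch '[[[0,0,-0.3],0,1],[[0,0,-0.4],0,1],[[0,0,-0.4],0,1],[[0,0,-0.3],0,1],[[0,0,0],0,1],[[0.5,0,0],0,1],[[0.5,0,0],0,1],[[0.5,0,0],0,1],[[0.5,0,0],0,1],[[0.5,0,0],0,1]]'
python3 -c "
from h import *
need(488.4,157,23,102)"
```

```text
t: 37.65
eef_pos: [552.7, -142.1, 65.4]
tcp_rot: [3.141, 0.0, 1.783]
ft_force: [0.9, 0.7, -0.5]
opening: 0.697
grip_force: 0.0
t: 38.9
eef_pos: [553.0, -142.8, 9.8]
tcp_rot: [3.141, 0.0, 1.783]
ft_force: [-0.9, -0.5, 5.7]
opening: 0.411
grip_force: 30.0
t: 40.15
eef_pos: [520.6, 4.9, 92.9]
tcp_rot: [-3.141, -0.0, 1.783]
ft_force: [-0.3, 0.9, -3.3]
opening: 0.413
grip_force: 30.0
tool shift units [2.592 0.008 1.164] turn units 0.03 t 40.15 grip 0.413 30.0
```

```bash
python3 -m inch '[[[0.5,0,0],0,1],[[0.5,0,0],0,1],[[0.5,0,0],0,1],[[0.5,0,0],0,1],[[0.4,0,0],0,1],[[0.21,0,0],0,1],[[0,0,0],0,1],[[0,0,0],0,1],[[0,0,0.2],0,1],[[0,0,0.2],0,1]]'
python3 -m inch '[[[0,0,0.2],0,1],[[0,0,0.2],0,1],[[0,0,0.2],0,1],[[0,0,0.12],0,1],[[0,0,0.03],0,1],[[0,0,0],0,1],[[0,0,0],0,1],[[0,0,0],0,-0.4],[[0,0,0],0,-0.4],[[0,0,0],0,-0.4]]'
python3 -m inch '[[[0,0,-0.2],0,-0.4],[[0,0,-0.4],0,-0.4],[[0,0,-0.5],0,-0.4],[[0,0,-0.5],0,-0.4],[[0,0,-0.5],0,-0.4],[[0,0,-0.5],0,-0.4],[[0,0,-0.3],0,-0.4],[[0,0,0],0,-0.4],[[0,0,0],0,-0.4],[[0,0,0],0,-0.4]]'
python3 - <<'E'
from h import *
w=eyes.read_camera("wrist");p=eyes.read_camera("side")
A=np.array([514.5,32]);u=np.array([-.208,.978])
for c in (w,p): print([np.round(proj(c,[*(A+64*i*u),16])) .tolist()for i in range(4)],[(np.round(d["centre"]).tolist(),round(d["score"],2)) for d in eyes.spot_point("socket_1",c)])
a=cv2.resize(w["pixels"][0:350,150:450,::-1],(400,467));b=cv2.resize(p["pixels"][150:300,200:328,::-1],(398,467))
cv2.imwrite("pics/fin.png",np.hstack([a,b]))
E
```

```text
t: 41.4
eef_pos: [488.4, 156.5, 68.5]
tcp_rot: [-3.141, -0.0, 1.782]
ft_force: [-0.2, 0.5, -2.3]
opening: 0.407
grip_force: 30.0
t: 42.65
eef_pos: [488.5, 157.1, 24.4]
tcp_rot: [3.141, -0.0, 1.783]
ft_force: [0.1, 0.7, 1.1]
opening: 0.662
grip_force: 0.0
t: 43.9
eef_pos: [488.0, 156.9, 197.7]
tcp_rot: [-3.14, -0.0, 1.783]
ft_force: [0.1, -0.9, -0.3]
opening: 0.699
grip_force: 0.0
[[289.0, 280.0], [237.0, 280.0], [179.0, 281.0], [115.0, 281.0]] [([113.0, 280.0], 0.9), ([328.0, 210.0], 0.83), ([180.0, 279.0], 0.75), ([289.0, 283.0], 0.7), ([234.0, 280.0], 0.7), ([352.0, 351.0], 0.61)]
[[233.0, 274.0], [216.0, 263.0], [201.0, 253.0], [188.0, 244.0]] [([199.0, 249.0], 0.93), ([186.0, 244.0], 0.81), ([230.0, 278.0], 0.64), ([261.0, 332.0], 0.59), ([218.0, 264.0], 0.58), ([250.0, 230.0], 0.51), ([269.0, 242.0], 0.48)]
```

View pics/fin.png

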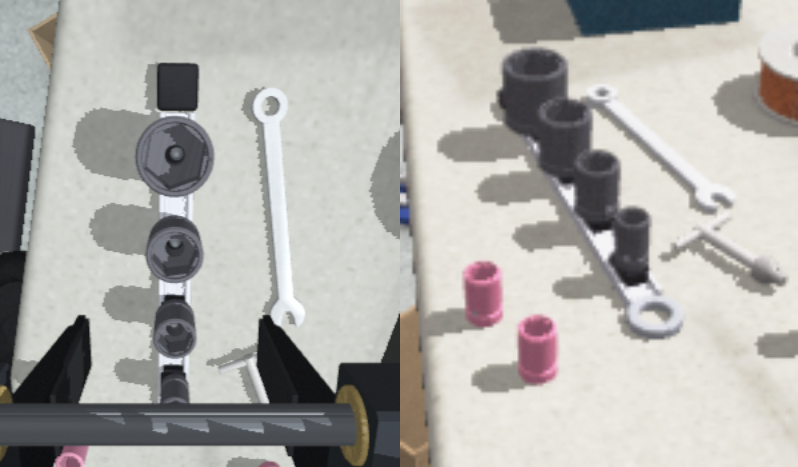

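All four sockets are upright and seated in order. In the right half of the picture, from the eye at (655,315), they are s1 (630,240), s2 (597,190), s3 (565,140) and s4 (533,90).

```bash
python3 -c "
from cell import env
print(env.job_done())"
```

```text
the job is handed in; nothing more can be done
None
```

The four sockets now run smallest to largest from the hanging eye, each upright and fully down on its stud in the final camera views; the job was handed in at about 44 s, and no verdict came back.

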